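# Hang the ladle in the covered pot and close the notched lid round it

### The arm

A 6-joint arm with a two-finger parallel gripper is mounted at the origin on a cart in front of the work surface, level with it; the furniture and walls round the work are solid. World frame = base frame: x ahead of the robot, y to its left, z up, the work surface at z = 0. Lengths are in m, angles in degrees, forces in N, time in s.
With the tool pointing down it reaches from about 0.35 to 0.975 m from the base axis. Payload 17.4 kg.
Tool frame: the origin (TCP) lies on the mounting face of the last link; the fingertips stand 173 mm ahead of it and the grasp point (between the pads) lies 155 mm ahead of it; z points along the fingers, y is the line along which they close (so a half turn about z gives the same grasp; the last joint's range is limited). The gripper opens to 85 mm and grips with 20 to 120 N. Pads are 22 mm wide; open, the fingers measure 114 mm over their backs; the gripper's body (76 mm by 85 mm) begins 54 mm behind the grasp point. The pads swing forward as they close: fully open they stand 13 mm farther back than shut.
Start: joints at [67.907, 6.646, 82.598, -0, 90.757, -2.166], TCP at [0.23, 0.635, 0.405] pointing down, gripper open.
Joint ranges: [-162.19, 162.19], [-47.58, 125.68], [4.15, 143.07], [-65.23, 245.23], [0.69, 171.88], [-170.13, 170.13]. Speed limits (degrees/s): [108.29, 108.29, 127.2, 180, 180, 180].

### API

Orientations are given as [roll, pitch, yaw] about the fixed x, y, z axes, in that order (R = Rz(yaw) Ry(pitch) Rx(roll)).
In Python, from cell import ctrl, cams gives the robot as it stands (ctrl), with the cameras (cams).
- The arm moves only by the shell command python3 drive.py 'ROWS'. ROWS is rows parted by semicolons, their numbers by spaces, 1 to 12 of them, each of 7 numbers: the opening from 0.0 (shut) to 1.0 (fully open), then dx, dy, dz in m, then a rotation vector rx, ry, rz in degrees; each row shifts and turns the commanded pose from where the row before left it, along the tool's axes as they then stand; what a row does not reach is not made up. A row lasts 1/8 s, in which the tool goes at most 0.0625 m and 10.7 degrees, less where a joint would pass 70% of its speed; a pose out of reach is approached as far as the arm can. The fingers move at their own pace and stop on an object; the grip force is fixed at half the most. Time passes only in rows, so rows that do not move let the fingers close. It prints the time, the measured TCP pose, the force, the opening and the grip force at its end.
- ctrl.state(): the state, without advancing time (a new reading comes with each control period).
- cams.read_camera(name): name is "scene" or "top" or "wrist"; returns the picture (420x560x3 uint8, red, green, blue); there is no depth.
- cams.calibration(name): a dict with "fovy" (degrees; the focal length in pixels is half the picture's height over the tangent of half this angle, whatever the lens; pixels are square), "cx", "cy" (the principal point, pixels), "xyz" and "rotation" of the camera in the world. Camera axes: x right, y down, z forward; pixel columns grow to the right and rows downward; lengths in m; the calibration is good to about 2 mm. A picture is of the moment at which its call begins: read the wrist's pose just before it. calibration takes no time and is no camera call; for the wrist camera it gives the pose at the moment of the call.
- ctrl.finish_job(): hands the job in; it is judged then, once.
The state is a dict: "time_s": time; "joints": joint angles; "qd": joint speeds; "joint_efforts": joint torques, N m; "position": TCP position; "tool_rot": TCP orientation; "wrist_force": force on the tool from outside, world axes, zero at the start; "moment": the same for the moment, N m; "grip_width": opening from 0.0 (shut) to 1.0 (fully open); "finger_force": force on a finger pad.
Only numpy, scipy, OpenCV 4.12 (cv2) and the standard library are available. Lean on these libraries where they do the work, as an engineer would, in place of code of your own. Each camera call takes 0.05 s, during which the arm holds its last target. There are 200 camera calls.

### The job

The covered pot goes to the table with its ladle in it: hang the ladle by the hook on its handle over the pot's rim, with its bowl inside the pot, and finish with the lid back on, its notch round the ladle's handle, flat and fully home. Set things down gently rather than dropping them, leave the pot standing where it is, and do not disturb the things around.

Things in the scene. Friction and masses are not known exactly. Their poses are not given: they have to be found in the camera images.
- pot: Blue enamelled pot, 1.3 kg, starts covered by its lid, loose on a flat dark wooden trivet 156 mm across and 6 mm thick. Outer diameter 140, height 85, wall 4 (rim level, radius 66 to 70), floor inside 5 above its origin. Two loop handles at its own +y and -y, 66 to 74 high, out to 88 mm from the axis. Origin: centre of its underside; z up.
- pot_rim (a point): Centre of the pot's mouth at the height of the rim, 85 mm above the pot's origin.
- ladle: Steel sauce ladle, 157 long, 90 g, starts leaning 40 deg in its rest. Own z runs up the handle, own x from handle to bowl. Handle a flat bar 12 wide (y), x +6 to +11, z -63 to +58; black grip 15 wide (y), 7 thick, z +38 to +78 (its end). Hook on its back (-x): bridge z 0 to 4, tongue x -10 to -6, down to z -23. Origin: under the bridge, in the middle of the 12 mm slot.
- ladle_grip (a point): Middle of the black grip, on the handle's centre line: 8.5, 0, 56 mm in the ladle's frame.
- ladle_bowl (a point): Lowest point of the ladle's bowl, 31, 0, -72 mm in the ladle's frame. The bowl is round, 44 mm across, 22 mm deep, its mouth facing the handle's upper end.
- spare_trivet: Fixed flat round dark wooden trivet, 156 across, 6 thick, empty: room to lay the lid aside. Origin: centre of its underside.
- rest: Fixed ladle rest: white base 124 by 80 by 6, origin under its centre. A round white cup at its +x side, 68 across, rim 29 high, holds the ladle's bowl; a wire fork at its -x side carries the handle. The handle leans towards the rest's own -x, 40 deg from vertical; lift the ladle straight up to free it (drawn along its handle, the hook catches on the fork).
- rest_fork (a point): Middle of the fork's cross wire, 76 mm above the worktop; its prongs, 30 mm apart at their ends, rise 12 mm higher.
- lid: Blue lid, 148 across, 250 g, starts on the pot, knob up. Plate z 0 to 5, gentle dome to z 13. Notch 34 wide (y) from the edge at own -x in to 40 mm from the axis. A centring ring under it (radius 53 to 59, open at the notch) hangs to z -7. Steel knob z 10 to 40. Origin: on the axis at the plate's underside, the face that lies on the rim.
- lid_knob (a point): Middle of the lid's round steel knob, 32 mm across at its widest (z 26 to 34), stem 12; 32 mm above the lid's origin.
- lid_notch (a point): Point in the lid's notch, 62 mm from the axis towards the lid's own -x, where the ladle's handle and hook go; at the height of the lid's origin. The hung ladle may stand up to 8 deg aslant, so bring the notch down along its handle.
- lemon: Lemon, 78x55x56, bystander; origin under it.
- apple: Red apple, 76 across, 72 high, bystander; origin under it.
- garlic: Garlic bulb, 60 across, 58 high, bystander; origin under it.
- jar_orange: Glass spice jar with orange-red filling and black cap, 45 across, 108 high, bystander; origin under it.
- jar_green: Glass spice jar with green filling and black cap, 45 across, 108 high, bystander; origin under it.
- honey_jar: Honey jar with grey lid, 61 across, 95 high, bystander; origin under it.

How it is judged (in metres and radians):
On the way:
1. the ladle hangs by its hook over the pot's rim, bowl inside, let go (z of ladle in the frame of pot between 0.081 and 0.091 m and horizontal distance between ladle and pot_rim between 0.059 and 0.077 m and horizontal distance between ladle_bowl and pot_rim below 0.056 m and z of ladle_bowl in the frame of pot below 0.035 m and angle between ladle's own z axis and vertical below 0.3 rad and angle between pot's own z axis and vertical below 0.04 rad and contact force between the fingers and ladle below 0.1 N and linear speed of ladle below 0.03 m/s), for 0.3 s.
At the end, for the whole second after the job is handed in: Ladle released and at rest, hook bridge on the rim (within about 5 mm in height), bowl inside the pot, handle within 17 deg of upright; lid released, flat on the rim within 3.5 mm in height, 8 mm of centre and 3 deg, its notch round the handle; pot level (all of step 1 and z of lid in the frame of pot between 0.082 and 0.0885 m and horizontal distance between lid and pot_rim below 0.008 m and angle between the z axis of lid and the z axis of pot, either way round below 0.05 rad and angle between lid's own z axis and vertical below 0.2 rad and horizontal distance between lid_notch and ladle below 0.018 m and linear speed of lid below 0.03 m/s and contact force between the fingers and lid below 0.1 N); the robot touches nothing.
It fails at once if a bystander is shifted by more than 25 mm (distance of any of lemon, apple, garlic, jar_orange, jar_green, honey_jar from where it was at the start of the episode above 0.025 m).
It fails at once if the pot is shifted by more than 25 mm or tipped (distance of pot from where it was at the start of the episode above 0.025 m or angle between pot's own z axis and vertical above 0.15 rad).
It fails at once if the ladle is dropped or pressed hard on the pot (over 30 N), or the lid (over 40 N) (contact force between ladle and pot above 30 N or contact force between lid and pot above 40 N).
It also fails if it takes over 70 s, if anything falls off the work surface, if the arm or the gripper's body presses on something with over 40 N, if the wrist force passes 120 N, or if a joint passes its speed limit or range.

## Working session

There is one attempt and no reset: what is moved stays moved. The work goes in short steps, Python scripts to look and compute and a shell command to move; the robot and the scene stay as the last step left them, time stands still between calls to the robot, and variables do not carry over. Pictures are saved under pics/ and viewed, at most 10 in all, crops included, and the job is handed in when it is done.

```bash
ls; mkdir -p pics; python3 - <<'E'
from cell import ctrl, cams
import cv2
print(ctrl.state())
for n in ("scene","top","wrist"):
    print(n,cams.calibration(n))
    cv2.imwrite(f"pics/{n}0.png",cams.read_camera(n)[:,:,::-1])
E
```

```text
cell.py
drive.py
pics
{'time_s': 0.0, 'joints': array([ 6.79061522e+01,  6.67368948e+00,  8.26367401e+01, -5.96074227e-04,
        9.07571911e+01, -2.16401048e+00]), 'qd': array([-0.01159241,  0.02902909,  0.07590989,  0.06723838,  0.18107857,
       -0.04022559]), 'joint_efforts': array([-1.10322304e-03, -7.32011676e+01, -6.32458878e+01, -1.11093211e-04,
        6.84164945e-03,  5.65266362e-05]), 'position': array([0.2300778 , 0.63458131, 0.40395641]), 'tool_rot': array([-1.79932405e+02, -1.95775935e-03,  1.60070154e+02]), 'wrist_force': array([1.44456157, 0.140141  , 0.38185577]), 'moment': array([0.00963152, 0.00272014, 0.02349014]), 'finger_force': 0.0, 'grip_width': 1.0021648455448637}
scene {'fovy': 55.10042418128843, 'cx': 279.1128263686021, 'cy': 211.37192907528774, 'xyz': array([-0.0593866 , -0.39703764,  0.87868862]), 'rotation': array([-138.0473706 ,    0.87761115,  -59.28287613])}
top {'fovy': 42.903103075501086, 'cx': 274.80754995075023, 'cy': 207.32708713785638, 'xyz': array([ 0.40933526, -0.02080327,  1.26640143]), 'rotation': array([-173.1160039 ,    0.7568555 ,  -90.67359478])}
wrist {'fovy': 60.81506556557231, 'cx': 280.98330642865915, 'cy': 206.21746203158253, 'xyz': array([0.15914846, 0.66074048, 0.37254043]), 'rotation': array([1.62848717e+02, 9.30190924e-03, 7.00639270e+01])}
```

View pics/top0.png

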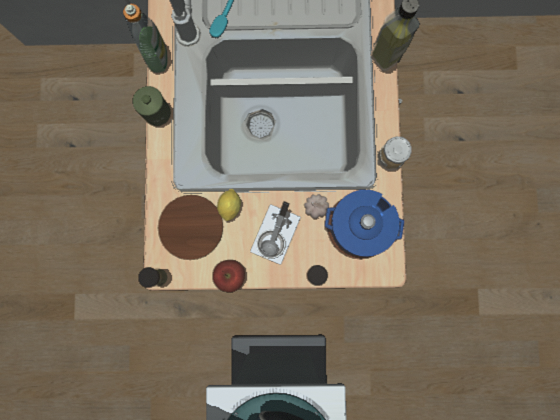

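View pics/scene0.png

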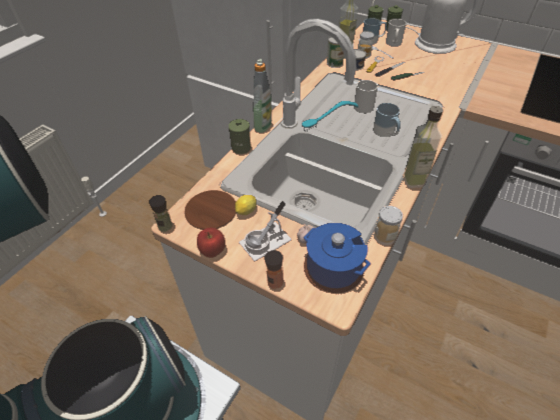

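The top view shows the lidded pot at about (367,223), its knob at (368,221) and its notch at about (385,205). The ladle rest is at about (275,233), with the bowl at (270,243) and the grip at (286,208). The spare trivet is at (191,227). The scene view agrees: pot at (337,255), rest at (265,238). Next I'll write helpers and get rough positions.

```bash
cat > h.py <<'E'
import numpy as np, cv2
from cell import ctrl, cams
from scipy.spatial.transform import Rotation as Ro
from scipy.linalg import expm, logm
def R(e): return Ro.from_euler('xyz',e,degrees=True).as_matrix()
def K(c): return 210/np.tan(np.radians(c['fovy'])/2)
def ray(c,uv):
    d=R(c['rotation'])@np.array([(uv[0]-c['cx'])/K(c),(uv[1]-c['cy'])/K(c),1.]); return np.array(c['xyz']),d/np.linalg.norm(d)
def plane(c,uv,z):
    o,d=ray(c,uv); return o+d*(z-o[2])/d[2]
def cross(*v):   # v: (calib,uv) pairs; least-squares point, residual distances (mm)
    A=0;b=0
    rs=[ray(c,u) for c,u in v]
    for o,d in rs: P=np.eye(3)-np.outer(d,d); A=A+P; b=b+P@o
    p=np.linalg.solve(A,b)
    return p,[round(1e3*np.linalg.norm((np.eye(3)-np.outer(d,d))@(p-o)),1) for o,d in rs]
def proj(c,p):
    q=R(c['rotation']).T@(np.array(p)-c['xyz']); return q[:2]/q[2]*K(c)+[c['cx'],c['cy']]
def shot(n,f=None):
    c=cams.calibration(n); im=cams.read_camera(n)
    if f: cv2.imwrite(f,im[:,:,::-1])
    return c,im
def T(p,Rm): M=np.eye(4); M[:3,:3]=Rm; M[:3,3]=p; return M
def pose():
    s=ctrl.state(); return T(s['position'],R(s['tool_rot']))
def plan(target,cur=None):   # constant-twist row from current pose to target
    X=np.linalg.inv(pose() if cur is None else cur)@target
    L=np.real(logm(X)); ang=np.degrees(np.linalg.norm([L[2,1],L[0,2],L[1,0]]))
    n=max(1,int(np.ceil(max(ang/9.5,np.linalg.norm(X[:3,3])/.055))))
    S=expm(L/n); print('rows',n,'each d',np.round(S[:3,3],4),'rot',np.round(Ro.from_matrix(S[:3,:3]).as_rotvec(degrees=True),2),
      '| pure: d',np.round(X[:3,3],4),'rv',np.round(Ro.from_matrix(X[:3,:3]).as_rotvec(degrees=True),2))
def blobs(m,amin=60):
    n,l,s,ce=cv2.connectedComponentsWithStats(m.astype(np.uint8)); return [(s[i,4],ce[i].round(1),s[i,:4],l==i) for i in range(1,n) if s[i,4]>amin]
E
python3 - <<'E'
from h import *
t=cams.calibration('top'); s=cams.calibration('scene')
for n,uv,z in [('knob',(368,221),.125),('notch',(385,205),.095),('bowl',(270,243),.03),('grip',(286,208),.1),('trivet',(191,227),.006),('lemon',(230,205),.03),('garlic',(316,206),.03),('jarO',(317,275),.108),('honey',(397,150),.095)]:
    print(n,plane(t,uv,z).round(3))
print('knob x',cross((t,(368,221)),(s,(338,240))))
print('grip x',cross((t,(286,208)),(s,(279,208))))
E
```

```text
knob [ 0.515 -0.206  0.125]
notch [ 0.553 -0.25   0.095]
bowl [0.476 0.006 0.03 ]
grip [ 0.549 -0.032  0.1  ]
trivet [0.517 0.193 0.006]
lemon [0.566 0.098 0.03 ]
garlic [ 0.561 -0.102  0.03 ]
jarO [ 0.402 -0.096  0.108]
honey [ 0.676 -0.281  0.095]
knob x (array([ 0.51531958, -0.20674166,  0.11692179]), [np.float64(1.1), np.float64(1.1)])
grip x (array([ 0.54546414, -0.02828117,  0.10471343]), [np.float64(4.1), np.float64(4.1)])
```

```bash
python3 - <<'E'
from h import *
plan(T([.47,-.12,.40],R([180,0,131])))
E
```

```text
rows 15 each d [-0.0415 -0.0335  0.0003] rot [-0.    0.    1.94] | pure: d [-0.4828 -0.6276  0.0047] rv [-5.000e-02  1.000e-02  2.907e+01]
```

```bash
R1="x"; python3 drive.py '1 -.0415 -.0335 0 0 0 1.94; 1 -.0415 -.0335 0 0 0 1.94; 1 -.0415 -.0335 0 0 0 1.94; 1 -.0415 -.0335 0 0 0 1.94; 1 -.0415 -.0335 0 0 0 1.94; 1 -.0415 -.0335 0 0 0 1.94; 1 -.0415 -.0335 0 0 0 1.94; 1 -.0415 -.0335 0 0 0 1.94; 1 -.0415 -.0335 0 0 0 1.94; 1 -.0415 -.0335 0 0 0 1.94'
python3 drive.py '1 -.0415 -.0335 0 0 0 1.94; 1 -.0415 -.0335 0 0 0 1.94; 1 -.0415 -.0335 0 0 0 1.94; 1 -.0415 -.0335 0 0 0 1.94; 1 -.0415 -.0335 0 0 0 1.94; 1 0 0 0 0 0 0;1 0 0 0 0 0 0;1 0 0 0 0 0 0'
python3 - <<'E'
from h import *
s=ctrl.state(); print(s['time_s'],s['position'],s['tool_rot'],s['joints'])
c,im=shot('wrist','pics/w1.png')
np.savez('pics/w1.npz',c=c,im=im)
E
```

```text
time_s: 1.4
position: [0.4326, 0.1422, 0.4047]
tool_rot: [180.0, 0.0, 140.6]
wrist_force: [0.2, 0.1, 0.7]
grip_width: 0.994
finger_force: 0.0
time_s: 2.4
position: [0.4692, -0.1189, 0.4048]
tool_rot: [180.0, 0.0, 131.1]
wrist_force: [-0.3, 0.1, -0.2]
grip_width: 1.003
finger_force: 0.0
2.4 [ 0.46915519 -0.11893684  0.40475682] [1.79990014e+02 1.02659304e-03 1.31060522e+02] [-1.72475322e+01 -1.77223969e+01  1.05237251e+02  7.96470275e-03
  9.24790262e+01 -5.83077093e+01]
```

View pics/w1.png

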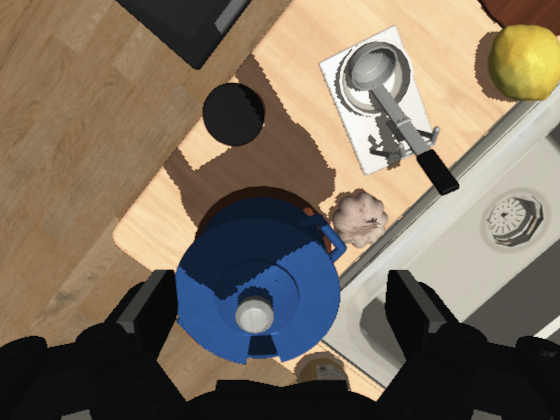

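The wrist view shows the knob top at about (254,313) and the notch at (262,345). The ladle's grip runs from (422,155) to (450,187) and the bowl is at (373,66). I'll move over the lid for the second view.

```bash
python3 - <<'E'
from h import *
c=cams.calibration('wrist')
print(plane(c,(254,313),.125),plane(c,(262,345),.10))
plan(T([.517,-.206,.36],R([180,0,131])))
E
```

```text
[ 0.51245568 -0.20073657  0.125     ] [ 0.54871495 -0.23570432  0.1       ]
rows 2 each d [-0.0485 -0.0106  0.0224] rot [0.   0.   0.03] | pure: d [-0.0971 -0.0211  0.0448] rv [0.01 0.   0.07]
```

```bash
python3 drive.py '1 -.0485 -.0106 .0224 0 0 0; 1 -.0485 -.0106 .0224 0 0 0;1 0 0 0 0 0 0;1 0 0 0 0 0 0;1 0 0 0 0 0 0'
python3 - <<'E'
from h import *
c,im=shot('wrist','pics/w2.png'); np.savez('pics/w2.npz',c=c,im=im)
d=np.load('pics/w1.npz',allow_pickle=True); c1=d['c'].item(); im1=d['im']
for I,C in ((im1,c1),(im,c)):
    u=proj(C,[.514,-.203,.125]); print(u)
    hsv=cv2.cvtColor(I,cv2.COLOR_RGB2HSV); m=(hsv[...,1]<60)&(hsv[...,2]>110)
    for b in blobs(m,150):
        if np.hypot(*(b[1]-u))<45: print(b[:3])
    m=(hsv[...,1]>140)&(abs(hsv[...,0].astype(int)-110)<15)
    for b in blobs(m,800): print('blue',b[:3])
E
```

```text
time_s: 3.08
position: [0.5166, -0.206, 0.3609]
tool_rot: [180.0, 0.1, 131.0]
wrist_force: [0.7, -0.4, 0.4]
grip_width: 1.0
finger_force: 0.0
[253.73661748 316.00168348]
(np.int32(1002), array([254.1, 316.3]), array([235, 300,  39,  34], dtype=int32))
blue (np.int32(20224), array([259.4, 279.6]), array([175, 198, 171, 166], dtype=int32))
[280.09322647 219.64107238]
blue (np.int32(33286), array([282.2, 192.7]), array([174,  95, 221, 204], dtype=int32))
```

View pics/w2.png

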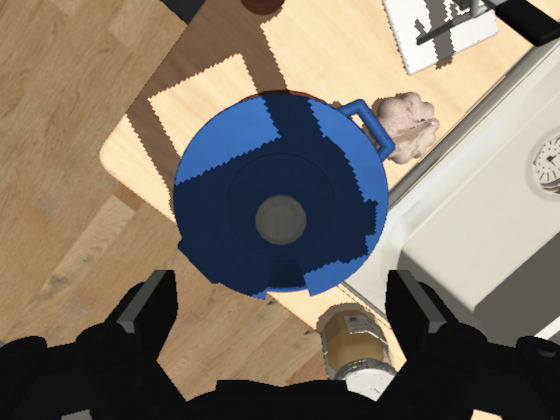

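The second view shows the knob centred at about (281,219) and the notch at x 270–301, y 262–290.

```bash
python3 - <<'E'
from h import *
d=np.load('pics/w1.npz',allow_pickle=True); c1=d['c'].item()
d=np.load('pics/w2.npz',allow_pickle=True); c2=d['c'].item(); im=d['im']
hsv=cv2.cvtColor(im,cv2.COLOR_RGB2HSV)
m=(hsv[...,1]<90)&(np.hypot(*(np.indices(im.shape[:2])[::-1]-np.array([281,219])[:,None,None]))<40)
b=max(blobs(m),key=lambda b:b[0]); print(b[:3])
k,r=cross((c1,(254.1,316.3)),(c2,b[1])); print('knob',k,r)
t,s=cams.calibration('top'),cams.calibration('scene')
print('4view',cross((c1,(254.1,316.3)),(c2,b[1]),(t,(368,221)),(s,(338,240))))
# lid edge circle: blue contour points onto plate plane z
mb=(hsv[...,1]>140)&(abs(hsv[...,0].astype(int)-110)<15)
bb=max(blobs(mb),key=lambda b:b[0])[3]
pts=cv2.findContours(bb.astype(np.uint8),cv2.RETR_EXTERNAL,cv2.CHAIN_APPROX_NONE)[0][0][:,0]
P=np.array([plane(c2,p,.094)[:2] for p in pts]); r=np.hypot(*(P-k[:2]).T); print(np.percentile(r,[5,25,50,75,95]))
for uv in ((270,262),(301,262),(267,297),(312,294)):
    p=plane(c2,uv,.098)[:2]-k[:2]; print(uv,np.hypot(*p),np.degrees(np.arctan2(p[1],p[0])))
crop=cv2.convertScaleAbs(im[80:320,150:410],alpha=2.2,beta=20); cv2.imwrite('pics/crop2.png',cv2.resize(crop,None,fx=2.3,fy=2.3)[:,:,::-1])
E
```

```text
(np.int32(2031), array([280.4, 219.5]), array([255, 194,  52,  51], dtype=int32))
knob [ 0.51394889 -0.20252042  0.12594492] [np.float64(0.1), np.float64(0.1)]
4view (array([ 0.51595319, -0.20634721,  0.11716893]), [np.float64(1.5), np.float64(1.4), np.float64(1.3), np.float64(1.4)])
[0.06723539 0.07215155 0.07308558 0.07404143 0.08370644]
(270, 262) 0.04244183582945588 -59.15026385785914
(301, 262) 0.04424631313332791 -29.781293464805024
(267, 297) 0.07074819176607823 -57.06152907648898
(312, 294) 0.07139187534246626 -30.150345435151237
```

View pics/crop2.png

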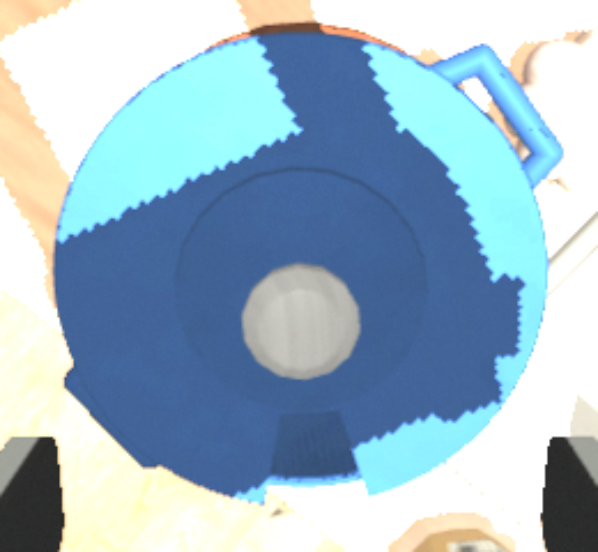

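The enhanced crop confirms a lid radius of about 73 mm round the knob axis. It also shows the notch pointing down at (313,450) and the pot's handles at (520,120) and (110,430). I'll go down and grasp the knob.

```bash
python3 - <<'E'
from h import *
plan(T([.514,-.2025,.279],R([180,0,135.5])))
E
```

```text
rows 2 each d [0.0022 0.0002 0.041 ] rot [ 0.02  0.04 -2.23] | pure: d [0.0045 0.0003 0.0819] rv [ 0.04  0.08 -4.46]
```

```bash
python3 drive.py '1 .0045 .0003 0 0 0 -4.5; 1 0 0 .04 0 0 0; 1 0 0 .022 0 0 0; 1 0 0 .02 0 0 0; 1 0 0 0 0 0 0; 0 0 0 0 0 0 0; 0 0 0 0 0 0 0; 0 0 0 0 0 0 0; 0 0 0 0 0 0 0; 0 0 0 0 0 0 0;0 0 0 0 0 0 0'
```

```text
time_s: 4.5
position: [0.5141, -0.2036, 0.279]
tool_rot: [180.0, 0.1, 135.5]
wrist_force: [-3.4, 1.1, 6.5]
grip_width: 0.334
finger_force: 58.6
```

```bash
python3 drive.py '0 0 0 -.005 0 0 0; 0 0 0 -.015 0 0 0; 0 0 0 -.035 0 0 0; 0 0 0 -.035 0 0 0;0 0 0 0 0 0 0;0 0 0 0 0 0 0'
python3 - <<'E'
from h import *
t=cams.calibration('top'); c,im=shot('top','pics/t1.png')
# spare trivet centre from brown mask
hsv=cv2.cvtColor(im,cv2.COLOR_RGB2HSV)
m=(hsv[...,2]<140)&(hsv[...,1]>100)&(hsv[...,0]<15)
for b in blobs(m[150:300,140:260],800):
    k=cv2.findContours(b[3].astype(np.uint8),0,1)[0][0][:,0]
    o,r=cv2.minEnclosingCircle(k); uv=np.array(o)+[140,150]; print(b[:3],uv,r,plane(c,uv,.006), r/K(c)*1.26)
plan(T([.514,.193,.355],R([180,0,135.5])))
E
```

```text
time_s: 5.25
position: [0.5139, -0.2034, 0.3673]
tool_rot: [-180.0, -0.0, 135.5]
wrist_force: [-0.8, 0.3, -3.4]
grip_width: 0.327
finger_force: 59.6
(np.int32(3187), array([50.1, 77. ]), array([19, 45, 64, 64], dtype=int32)) [190.12708282 226.95230103] 32.14478302001953 [0.51753198 0.19531529 0.006     ] 0.07578467092264878
rows 8 each d [0.0347 0.0353 0.0015] rot [-0.   -0.01 -0.  ] | pure: d [0.2779 0.2827 0.012 ] rv [-0.03 -0.09 -0.03]
```

View pics/t1.png

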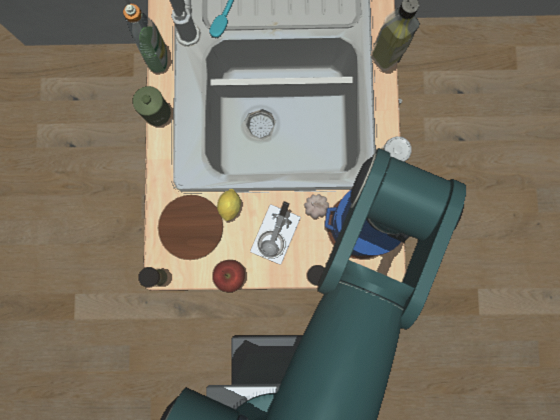

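The top view shows the arm holding the lid above the pot. The spare trivet is clear at (190,227), with the lemon at (230,205) and the apple at (229,275). I'll set the lid down slightly off-centre, away from the lemon.

```bash
python3 - <<'E'
from h import *
plan(T([.512,.200,.367],R([180,0,135.5])))
E
```

```text
rows 8 each d [ 0.0355  0.0358 -0.    ] rot [-0.   -0.01 -0.  ] | pure: d [0.2842 0.2863 0.    ] rv [-0.03 -0.09 -0.03]
```

```bash
python3 drive.py '0 .02 .02 0 0 0 0;0 .037 .0375 0 0 0 0;0 .037 .0375 0 0 0 0;0 .037 .0375 0 0 0 0;0 .037 .0375 0 0 0 0;0 .037 .0375 0 0 0 0;0 .037 .0375 0 0 0 0;0 .022 .022 0 0 0 0;0 .02 .0193 .03 0 0 0;0 0 0 .05 0 0 0;0 0 0 .05 0 0 0;0 0 0 .02 0 0 0'
python3 drive.py '0 0 0 .005 0 0 0;0 0 0 .004 0 0 0;0 0 0 .002 0 0 0;0 0 0 0 0 0 0;0 0 0 0 0 0 0'
```

```text
time_s: 6.8
position: [0.5113, 0.1995, 0.2141]
tool_rot: [-179.7, -0.1, 135.5]
wrist_force: [-0.0, 0.3, -2.9]
grip_width: 0.331
finger_force: 59.9
time_s: 7.42
position: [0.5124, 0.1998, 0.2075]
tool_rot: [180.0, 0.0, 135.5]
wrist_force: [-0.2, 0.3, -3.7]
grip_width: 0.327
finger_force: 59.9
```

```bash
python3 drive.py '0 0 0 .002 0 0 0;0 0 0 .002 0 0 0;0 0 0 .0015 0 0 0;0 0 0 0 0 0 0;0 0 0 0 0 0 0'; python3 drive.py '0 0 0 .001 0 0 0;0 0 0 0 0 0 0'
```

```text
time_s: 8.05
position: [0.5123, 0.1998, 0.2014]
tool_rot: [-180.0, 0.0, 135.5]
wrist_force: [1.0, -0.5, -2.8]
grip_width: 0.336
finger_force: 59.9
time_s: 8.3
position: [0.5124, 0.1998, 0.2009]
tool_rot: [180.0, 0.0, 135.5]
wrist_force: [-3.8, -0.9, 4.7]
grip_width: 0.334
finger_force: 60.6
```

```bash
python3 drive.py '1 0 0 0 0 0 0;1 0 0 0 0 0 0;1 0 0 0 0 0 0;1 0 0 0 0 0 0;1 0 0 -.01 0 0 0;1 0 0 -.05 0 0 0;1 0 0 -.055 0 0 0;1 0 0 -.055 0 0 0;1 0 0 -.02 0 0 0;1 0 0 0 0 0 0'
python3 - <<'E'
from h import *
d=np.load('pics/w1.npz',allow_pickle=True); c1=d['c'].item()
a=plane(c1,(373,66),.035); e=plane(c1,(450,187),.108); s=plane(c1,(422,155),.08)
print(a,s,e,np.degrees(np.arctan2(*(e-a)[1::-1])))
plan(T([.50,-.06,.39],R([180,0,90])))
E
```

```text
time_s: 9.55
position: [0.5123, 0.1998, 0.3918]
tool_rot: [179.9, 0.1, 135.5]
wrist_force: [-0.9, -0.5, -1.5]
grip_width: 1.005
finger_force: 0.0
[0.46448718 0.01094772 0.035     ] [ 0.53761756 -0.02035583  0.08      ] [ 0.56069744 -0.02685657  0.108     ] -21.45155434320913
rows 5 each d [-0.0462 -0.0267  0.0003] rot [0.03 0.   9.09] | pure: d [-0.1734 -0.1938  0.0016] rv [1.400e-01 1.000e-02 4.547e+01]
```

```bash
python3 - <<'E'
from h import *
A=T([.47,-.05,.34],R([180,0,68.5])); plan(A); plan(T([.57,-.09,.34],R([180,0,68.5])),A)
E
```

```text
rows 8 each d [-0.0302 -0.0146  0.0065] rot [ 0.02 -0.    8.37] | pure: d [-0.145  -0.2078  0.0515] rv [ 1.400e-01 -2.000e-02  6.697e+01]
rows 2 each d [-0.0003  0.0539 -0.    ] rot [-0. -0.  0.] | pure: d [-0.0006  0.1077  0.    ] rv [ 0. -0.  0.]
```

```bash
python3 drive.py '1 -.0302 -.0146 .0065 0 0 8.37;1 -.0302 -.0146 .0065 0 0 8.37;1 -.0302 -.0146 .0065 0 0 8.37;1 -.0302 -.0146 .0065 0 0 8.37;1 -.0302 -.0146 .0065 0 0 8.37;1 -.0302 -.0146 .0065 0 0 8.37;1 -.0302 -.0146 .0065 0 0 8.37;1 -.0302 -.0146 .0065 0 0 8.37;1 0 0 0 0 0 0;1 0 0 0 0 0 0;1 0 0 0 0 0 0'
python3 - <<'E'
from h import *
c,im=shot('wrist','pics/w3.png'); np.savez('pics/w3.npz',c=c,im=im)
E
python3 drive.py '1 0 .05 0 0 0 0;1 0 .05 0 0 0 0;1 0 0 0 0 0 0;1 0 0 0 0 0 0;1 0 0 0 0 0 0'
python3 - <<'E'
from h import *
c,im=shot('wrist','pics/w4.png'); np.savez('pics/w4.npz',c=c,im=im)
a=cv2.imread('pics/w3.png'); b=cv2.imread('pics/w4.png')
cv2.imwrite('pics/w34.png',cv2.resize(np.vstack([a[:300],b[:300]]),None,fx=1,fy=1))
E
```

```text
time_s: 10.92
position: [0.4703, -0.0497, 0.338]
tool_rot: [-180.0, 0.0, 68.6]
wrist_force: [-0.6, 0.2, -0.4]
grip_width: 1.002
finger_force: 0.0
time_s: 11.6
position: [0.5624, -0.0863, 0.3387]
tool_rot: [180.0, -0.0, 68.6]
wrist_force: [0.0, -0.0, -0.1]
grip_width: 1.001
finger_force: 0.0
```

View pics/w34.png

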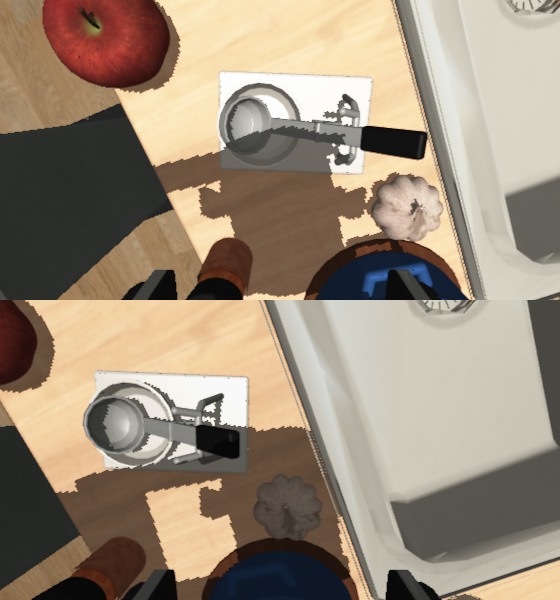

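Stacked views: in w3 (top half) the black grip runs from (362,137) to (426,147). In w4 (bottom half, subtract 300 from the rows) it runs from (197,138) to (239,148). The rest base's corners are visible in both.

```bash
python3 - <<'E'
from h import *
out=[]
for n,box in (('w3',(345,115,440,172)),('w4',(185,112,255,172))):
    d=np.load(f'pics/{n}.npz',allow_pickle=True); c=d['c'].item(); im=d['im']
    x0,y0,x1,y1=box; sub=im[y0:y1,x0:x1]; m=sub.max(2)<40
    b=max(blobs(m),key=lambda b:b[0])[3].astype(np.uint8)
    k=cv2.findContours(b,0,cv2.CHAIN_APPROX_NONE)[0][0]
    r=cv2.minAreaRect(k); ap=cv2.approxPolyDP(k,2,True)[:,0]+[x0,y0]
    bx=cv2.boxPoints(r)+[x0,y0]; print(n,'rect',bx.round(1).tolist(),'approx',ap.tolist())
    o=bx[np.argsort(bx[:,0])]; out.append((c,o[:2].mean(0),o[2:].mean(0)))
(c3,s3,e3),(c4,s4,e4)=out
s,rs=cross((c3,s3),(c4,s4)); e,re=cross((c3,e3),(c4,e4)); v=e-s
print('start',s,rs,'end',e,re,'len',np.linalg.norm(v),'az',np.degrees(np.arctan2(v[1],v[0])),'lean',np.degrees(np.arccos(v[2]/np.linalg.norm(v))))
# base corners
print('base w3',[plane(c3,u,.006).round(4).tolist() for u in ((220,72),(371,77),(361,173),(219,168))])
print('base w4',[plane(c4,u,.006).round(4).tolist() for u in ((96,71),(248,77),(247,172))])
E
```

```text
w3 rect [[359.5, 152.1], [362.6, 125.0], [426.7, 132.1], [423.6, 159.2]] approx [[362, 130], [362, 149], [413, 158], [423, 156], [426, 138], [424, 132], [370, 126]]
w4 rect [[191.8, 151.4], [196.6, 123.6], [242.2, 131.4], [237.4, 159.3]] approx [[196, 127], [198, 148], [220, 156], [238, 156], [238, 132], [205, 125]]
start [ 0.53302666 -0.01880168  0.09102189] [np.float64(0.1), np.float64(0.1)] end [ 0.56007996 -0.03102238  0.11354869] [np.float64(0.2), np.float64(0.2)] len 0.03726504316923706 az -24.309969024000313 lean 52.80697750355636
base w3 [[0.4593, 0.0554, 0.006], [0.5689, 0.0085, 0.006], [0.5381, -0.0624, 0.006], [0.427, -0.0142, 0.006]]
base w4 [[0.4611, 0.0553, 0.006], [0.5709, 0.0073, 0.006], [0.5402, -0.0628, 0.006]]
```

```bash
cat >> h.py <<'E'
def ladle_tool(az,lean):   # tool axes closing along the ladle's x, az: leaning direction
    a=np.radians(az); l=np.radians(lean); h=np.array([np.cos(a),np.sin(a),0]); u=np.array([0,0,1.])
    z=-(np.sin(l)*h+np.cos(l)*u); y=np.cos(l)*h-np.sin(l)*u
    return np.stack([np.cross(y,z),y,z],1)
E
python3 - <<'E'
from h import *
Rm=ladle_tool(-23.5,40); G=np.array([.5495,-.0255,.105])
B=T(G-.155*Rm[:,2],Rm); A=B.copy(); A[:3,3]-=.07*Rm[:,2]
print(A[:3,3],B[:3,3]); plan(A); plan(B,A)
print(ctrl.state()['joints'])
E
```

```text
[ 0.68213184 -0.08316997  0.27736   ] [ 0.6408686  -0.0652282   0.22373689]
rows 5 each d [0.0096 0.025  0.0059] rot [8.01 0.14 0.39] | pure: d [0.0467 0.1103 0.0616] rv [40.04  0.7   1.97]
rows 2 each d [-0.    -0.     0.035] rot [-0.  0.  0.] | pure: d [-0.   -0.    0.07] rv [-0. -0.  0.]
[-1.12978202e+01 -5.16512797e+00  1.00645887e+02  2.76370231e-03
  8.44745574e+01  1.01544732e+01]
```

```bash
python3 drive.py '.5 .0096 .025 .0059 8.01 .14 .39;.5 .0096 .025 .0059 8.01 .14 .39;.5 .0096 .025 .0059 8.01 .14 .39;.5 .0096 .025 .0059 8.01 .14 .39;.5 .0096 .025 .0059 8.01 .14 .39;.5 0 0 0 0 0 0;.5 0 0 0 0 0 0;.5 0 0 0 0 0 0'
python3 - <<'E'
from h import *
Rm=ladle_tool(-23.5,40); G=np.array([.5495,-.0255,.105])
plan(T(G-.155*Rm[:,2],Rm)); print(ctrl.state()['joints'])
c,im=shot('wrist','pics/w5.png')
print([proj(c,G+Rm[:,2]*k).round() for k in (-.015,0,.024)])
E
```

```text
time_s: 12.65
position: [0.6823, -0.0838, 0.2788]
tool_rot: [-140.2, -0.0, 66.5]
wrist_force: [-0.6, 0.4, -0.1]
grip_width: 0.502
finger_force: 0.0
rows 2 each d [0.0002 0.0002 0.0356] rot [ 0.08 -0.01  0.  ] | pure: d [0.0005 0.0004 0.0713] rv [ 0.17 -0.03  0.  ]
[-10.526458    21.08270926  79.93724175   9.38140614 117.76433861
  14.42916029]
[array([281., 241.]), array([281., 231.]), array([281., 218.])]
```

View pics/w5.png

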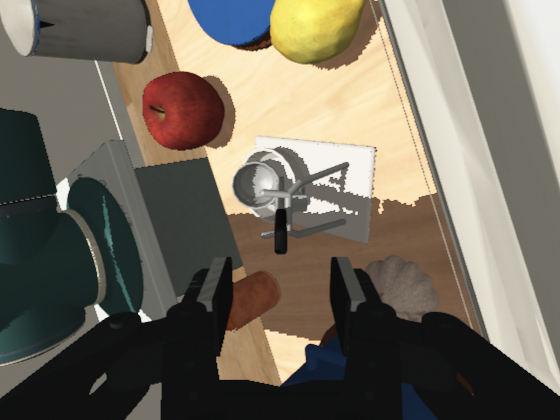

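The grip sits at (281,231), midway between the fingers (230 and 332) and exactly where predicted. I'll advance and close.

```bash
python3 drive.py '.5 0 0 .036 0 0 0;.5 0 0 .023 0 0 0;.5 0 0 .012 0 0 0;.5 0 0 0 0 0 0;.5 0 0 0 0 0 0;0 0 0 0 0 0 0;0 0 0 0 0 0 0;0 0 0 0 0 0 0;0 0 0 0 0 0 0;0 0 0 0 0 0 0;0 0 0 0 0 0 0'
```

```text
time_s: 14.08
position: [0.641, -0.0656, 0.2231]
tool_rot: [-139.9, 0.0, 66.5]
wrist_force: [-4.3, 2.4, 5.7]
grip_width: 0.067
finger_force: 58.9
```

```bash
python3 drive.py '0 0 -.0032 -.0038 0 0 0;0 0 -.0064 -.0077 0 0 0;0 0 -.0129 -.0153 0 0 0;0 0 -.0193 -.023 0 0 0;0 0 -.0225 -.0268 0 0 0;0 0 -.0225 -.0268 0 0 0;0 0 -.0129 -.0153 0 0 0;0 0 0 0 0 0 0;0 0 0 0 0 0 0'
python3 - <<'E'
from h import *
s=ctrl.state(); P=pose(); print(s['joints'])
# target: vertical, above pot: ladle x toward pot axis; hang direction az_n
n=-44.5; a=np.radians(n); pot=np.array([.514,-.2025]); 
Rm=ladle_tool(n,0)   # tool y along +h (=-ladle x)
g=pot+(.068-.0085)*np.array([np.cos(a),np.sin(a)])
print('grasp xy',g)
M=T([g[0],g[1],P[2,3]],Rm); plan(M)
G=P[:3,3]+.155*P[:3,2]; print('G now',G)
E
```

```text
time_s: 15.2
position: [0.641, -0.0656, 0.3762]
tool_rot: [-139.9, 0.0, 66.5]
wrist_force: [0.2, 0.1, -0.6]
grip_width: 0.076
finger_force: 58.8
[ -9.70203591  12.80311731  80.850636    10.82213242 125.17021729
  16.95432972]
grasp xy [ 0.5564384 -0.2442041]
rows 5 each d [-0.0395  0.0046 -0.0011] rot [-7.93  1.48  4.02] | pure: d [-0.1975 -0.0047  0.0041] rv [-39.67   7.38  20.1 ]
G now [ 0.54939454 -0.02581541  0.25767933]
```

```bash
python3 - <<'E'
from h import *
P=pose(); A=P.copy(); A[2,3]=.46; 
M=T([.5564,-.2442,.46],ladle_tool(-44.5,0)); plan(A); plan(M,A)
E
```

```text
rows 2 each d [-0.    -0.027 -0.032] rot [-0.  0.  0.] | pure: d [-0.0001 -0.054  -0.0641] rv [-0.  0. -0.]
rows 5 each d [-0.0395  0.0046 -0.0011] rot [-7.93  1.48  4.02] | pure: d [-0.1975 -0.0048  0.0042] rv [-39.67   7.38  20.1 ]
```

```bash
python3 drive.py '0 0 -.027 -.032 0 0 0;0 0 -.027 -.032 0 0 0;0 -.0247 .0029 -.0007 -4.96 .925 2.51;0 -.0247 .0029 -.0007 -4.96 .925 2.51;0 -.0247 .0029 -.0007 -4.96 .925 2.51;0 -.0247 .0029 -.0007 -4.96 .925 2.51;0 -.0247 .0029 -.0007 -4.96 .925 2.51;0 -.0247 .0029 -.0007 -4.96 .925 2.51;0 -.0247 .0029 -.0007 -4.96 .925 2.51;0 -.0247 .0029 -.0007 -4.96 .925 2.51;0 0 0 0 0 0 0;0 0 0 0 0 0 0'
python3 - <<'E'
from h import *
print(ctrl.state()['joints'])
plan(T([.5564,-.2442,.46],ladle_tool(-44.5,0)))
c,im=shot('wrist'); s,ims=shot('scene'); P=pose(); G=P[:3,3]+.155*P[:3,2]
print('G',G, proj(c,G),proj(s,G),proj(s,G-[0,0,.135]))
a=im[:,:].copy(); u=proj(s,G-[0,0,.06]).astype(int); b=ims[max(0,u[1]-75):u[1]+75,u[0]-70:u[0]+70]
print('crop origin',u-[70,75])
b=cv2.resize(b,(280,300)); a=cv2.resize(a,(400,300)); cv2.imwrite('pics/c6.png',np.hstack([a,b])[:,:,::-1])
np.savez('pics/w6.npz',c=c,im=im,s=s,ims=ims)
E
```

```text
time_s: 16.7
position: [0.5544, -0.2432, 0.4607]
tool_rot: [-179.9, -0.1, 45.5]
wrist_force: [0.4, -0.7, -1.0]
grip_width: 0.07
finger_force: 58.8
[-2.61127805e+01 -2.54055430e+00  8.68793145e+01  7.52736417e-02
  9.57248618e+01  1.83462637e+01]
rows 1 each d [0.0007 0.0022 0.0007] rot [-0.08 -0.05  0.05] | pure: d [0.0007 0.0022 0.0007] rv [-0.08 -0.05  0.05]
G [ 0.55463285 -0.24278145  0.30598762] [282.72351564 297.26558457] [371.22359847 177.29218719] [362.17349616 220.04139834]
crop origin [296 122]
```

View pics/c6.png

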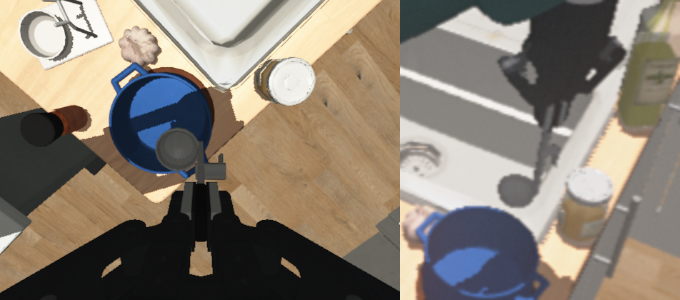

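The wrist half of the crop shows the ladle hanging straight from the fingers, with the bowl at full-size (250,207) and the hook to the right at (295,237). The open pot is centred at about (225,170). I'll measure the rim circle and the bowl.

```bash
python3 - <<'E'
from h import *
from scipy.optimize import least_squares
d=np.load('pics/w6.npz',allow_pickle=True); c=d['c'].item(); im=d['im']
hsv=cv2.cvtColor(im,cv2.COLOR_RGB2HSV)
mb=(hsv[...,1]>140)&(abs(hsv[...,0].astype(int)-110)<15)
b=max(blobs(mb),key=lambda b:b[0]); print(b[:3])
k=cv2.findContours(b[3].astype(np.uint8),0,cv2.CHAIN_APPROX_NONE)[0][0][:,0]
P=np.array([plane(c,p,.091)[:2] for p in k])
f=lambda q:(np.hypot(*(P-q[:2]).T)-q[2])*1e3
q=least_squares(f,[.514,-.2025,.07],loss='soft_l1',f_scale=.7).x; r=f(q)
print('rim circle',q,'inliers',(abs(r)<1).sum(),len(r))
# bowl: grey blob near (250,207)
m=(hsv[...,1]<70)&(hsv[...,2]>50)
s=m[150:260,200:300]
for b in blobs(s,300): print('grey',b[0],b[1]+[200,150],b[2])
Pz=T([.5544,-.2432,.4607],R([-179.9,-.1,45.5]))
for zg in (58,63,68):
    L=lambda x,y,z:proj(c,Pz[:3,3]+Pz[:3,:3]@np.array([-y/1e3, -(x-8.5)/1e3,.155+(zg-z)/1e3]))
    print(zg,'mouth',L(31,0,-50).round(1),'edges',L(9,0,-50).round(1),L(53,0,-50).round(1),L(31,22,-50).round(1),L(31,-22,-50).round(1),'tongue tip',L(-10,0,-23).round(1),'bridge',L(-8,0,4).round(1))
cv2.imwrite('pics/c7.png',cv2.resize(im[90:300,150:330],None,fx=2.8,fy=2.8)[:,:,::-1])
# rows of mask widths across bowl
for v in range(180,232,6): 
    xs=np.where(m[v,200:300])[0]+200; print(v,xs.min() if len(xs) else 0,xs.max() if len(xs) else 0,len(xs))
E
```

```text
(np.int32(13642), array([217.7, 161. ]), array([153,  88, 143, 161], dtype=int32))
rim circle [ 0.51720578 -0.20075388  0.06908026] inliers 162 586
grey 3852 [256.5 214.7] [17 28 83 79]
58 mouth [248.7 211.9] edges [281.  211.9] [216.3 211.9] [249.5 241.8] [247.8 180.3] tongue tip [312.3 225.7] bridge [312.8 243.1]
63 mouth [249.3 209.6] edges [281.  209.7] [217.6 209.6] [250.1 239.1] [248.5 178.6] tongue tip [311.6 222.9] bridge [312.  239.5]
68 mouth [249.9 207.5] edges [281.  207.5] [218.8 207.5] [250.7 236.4] [249.1 177. ] tongue tip [311.  220.2] bridge [311.2 236.1]
180 239 259 21
186 229 269 41
192 224 294 51
198 220 292 65
204 218 290 68
210 217 287 69
216 218 284 67
222 220 290 66
228 225 291 67
```

```bash
python3 - <<'E'
from h import *
from scipy.optimize import least_squares
d=np.load('pics/w6.npz',allow_pickle=True); c=d['c'].item(); im=d['im']
hsv=cv2.cvtColor(im,cv2.COLOR_RGB2HSV)
mb=(hsv[...,1]>140)&(abs(hsv[...,0].astype(int)-110)<15)
b=max(blobs(mb),key=lambda b:b[0])
k=cv2.findContours(b[3].astype(np.uint8),0,cv2.CHAIN_APPROX_NONE)[0][0][:,0]+.0
P=np.array([plane(c,p,.091)[:2] for p in k])
q0=np.array([.5155,-.202]); 
az=np.degrees(np.arctan2(*(P-q0).T[::-1])); rr=np.hypot(*(P-q0).T)*1e3
for a in range(-180,180,15):
    s=(az>=a)&(az<a+15); print(a,s.sum(),np.round(np.percentile(rr[s],[0,25,50,75,100]),1) if s.any() else '')
print('cam az',c['xyz'])
E
```

```text
-180 14 [67.9 68.2 68.4 68.7 69.1]
-165 27 [21.9 29.3 68.3 68.7 69.2]
-150 50 [13.9 37.8 49.9 68.3 69.1]
-135 38 [11.  61.5 67.1 68.7 69.5]
-120 46 [ 9.7 70.  72.6 79.5 83.4]
-105 21 [ 9.3 75.4 76.8 81.2 82.2]
-90 3 [ 9.8  9.8  9.9 10.3 10.7]
-75 44 [11.1 57.8 65.7 69.  69.6]
-60 55 [13.3 27.  40.4 69.  69.5]
-45 19 [23.7 68.9 69.  69.2 69.4]
-30 19 [69.  69.6 70.1 70.5 70.9]
-15 17 [71.  71.5 71.9 72.  72.4]
0 17 [71.9 72.3 72.6 72.6 72.7]
15 20 [70.4 71.2 71.6 71.9 72.2]
30 20 [68.6 68.8 69.3 70.  71. ]
45 24 [68.  68.6 68.7 72.9 78. ]
60 23 [79.  83.3 83.9 84.8 85.7]
75 18 [82.6 82.9 83.1 83.3 83.9]
90 29 [67.3 67.8 72.3 78.1 84. ]
105 17 [67.  67.3 67.5 67.7 67.8]
120 18 [67.  67.5 67.6 67.7 67.9]
135 18 [67.1 67.4 67.6 67.9 68.1]
150 15 [67.1 67.3 67.6 67.7 68. ]
165 14 [67.4 67.7 67.7 67.8 68. ]
cam az [ 0.60685021 -0.18889609  0.42930542]
```

View pics/c7.png

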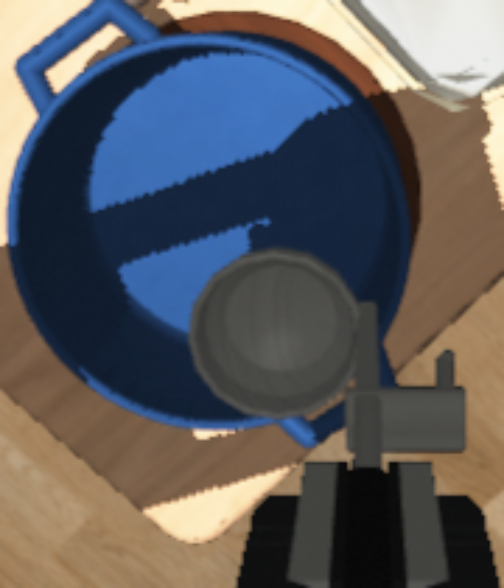

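The crop shows the bowl inside the rim outline, and the handle with its hook at the right-hand rim. From the edges that don't face the camera, the pot centre is about (0.516, -0.2025). The bowl matches a grasp at z = 63 mm on the ladle, so the bridge should land at a TCP height of about 0.309.

```bash
python3 - <<'E'
from h import *
plan(T([.5584,-.2442,.46],ladle_tool(-44.5,0)))
E
```

```text
rows 1 each d [0.0018 0.0036 0.001 ] rot [-0.04 -0.06  0.07] | pure: d [0.0018 0.0036 0.001 ] rv [-0.04 -0.06  0.07]
```

```bash
python3 drive.py '0 .0018 .0036 0 0 0 0;0 0 0 0 0 0 0;0 0 0 .03 0 0 0;0 0 0 .03 0 0 0;0 0 0 .03 0 0 0;0 0 0 .02 0 0 0;0 0 0 .015 0 0 0;0 0 0 .008 0 0 0;0 0 0 0 0 0 0;0 0 0 0 0 0 0'; python3 -c "
from h import *
plan(T([.5584,-.2442,.311],ladle_tool(-44.5,0)))"
```

```text
time_s: 18.05
position: [0.5583, -0.2447, 0.3296]
tool_rot: [179.9, -0.1, 45.5]
wrist_force: [0.2, -0.0, -0.1]
grip_width: 0.075
finger_force: 58.8
rows 1 each d [ 0.0004 -0.0003  0.0186] rot [ 0.13 -0.1   0.01] | pure: d [ 0.0004 -0.0003  0.0186] rv [ 0.13 -0.1   0.01]
```

```bash
python3 drive.py '0 0 0 .004 0 0 0;0 0 0 .004 0 0 0;0 0 0 .003 0 0 0;0 0 0 0 0 0 0'; python3 drive.py '0 0 0 .002 0 0 0;0 0 0 .002 0 0 0;0 0 0 .001 0 0 0;0 0 0 0 0 0 0'
```

```text
time_s: 18.55
position: [0.5581, -0.2446, 0.3174]
tool_rot: [180.0, -0.1, 45.5]
wrist_force: [-0.5, 1.1, -1.3]
grip_width: 0.073
finger_force: 58.8
time_s: 19.05
position: [0.5582, -0.2446, 0.3127]
tool_rot: [179.9, -0.1, 45.5]
wrist_force: [0.3, -0.2, -0.7]
grip_width: 0.072
finger_force: 58.8
```

```bash
python3 drive.py '0 0 0 .001 0 0 0;0 0 0 .001 0 0 0;0 0 0 0 0 0 0'; python3 drive.py '0 0 0 .001 0 0 0;0 0 0 0 0 0 0';python3 drive.py '0 0 0 .001 0 0 0;0 0 0 0 0 0 0'
```

```text
time_s: 19.42
position: [0.5582, -0.2446, 0.3106]
tool_rot: [179.9, -0.1, 45.5]
wrist_force: [0.4, -1.0, -0.4]
grip_width: 0.074
finger_force: 58.8
time_s: 19.68
position: [0.5582, -0.2446, 0.3096]
tool_rot: [179.9, -0.1, 45.5]
wrist_force: [0.1, 0.4, -1.3]
grip_width: 0.067
finger_force: 58.8
time_s: 19.92
position: [0.5582, -0.2446, 0.3086]
tool_rot: [179.9, -0.1, 45.5]
wrist_force: [-1.2, 0.3, -0.4]
grip_width: 0.073
finger_force: 58.8
```

```bash
python3 drive.py '0 0 0 .001 0 0 0;0 0 0 0 0 0 0'; python3 drive.py '0 0 0 .001 0 0 0;0 0 0 0 0 0 0';python3 drive.py '0 0 0 .001 0 0 0;0 0 0 0 0 0 0'
```

```text
time_s: 20.18
position: [0.5582, -0.2446, 0.3076]
tool_rot: [179.9, -0.1, 45.5]
wrist_force: [-0.4, -0.5, -1.3]
grip_width: 0.07
finger_force: 58.8
time_s: 20.42
position: [0.5582, -0.2446, 0.3074]
tool_rot: [179.9, -0.1, 45.5]
wrist_force: [-2.4, 1.2, 4.8]
grip_width: 0.071
finger_force: 59.7
time_s: 20.68
position: [0.5582, -0.2446, 0.3073]
tool_rot: [179.9, -0.1, 45.5]
wrist_force: [-4.7, 1.9, 11.9]
grip_width: 0.074
finger_force: 60.7
```

```bash
python3 drive.py '0 0 0 -.0015 0 0 0;0 0 0 0 0 0 0;.15 0 0 0 0 0 0;.3 0 0 0 0 0 0;.6 0 0 0 0 0 0;.6 0 0 0 0 0 0;.6 0 0 0 0 0 0;.6 0 0 0 0 0 0'; python3 drive.py '.6 0 0 -.02 0 0 0;.6 0 0 -.05 0 0 0;1 0 0 -.055 0 0 0;1 0 0 -.03 0 0 0;1 0 0 0 0 0 0;1 0 0 0 0 0 0;1 0 0 0 0 0 0'
python3 - <<'E'
from h import *
c,im=shot('wrist','pics/w8.png'); s,ims=shot('scene','pics/s8.png'); np.savez('pics/w8.npz',c=c,im=im,s=s,ims=ims)
P=pose(); print(P[:3,3])
m=(im.max(2)<45)
h=np.array([.713,-.701,0]); pot=np.array([.516,-.2025,0])
for tilt in (0,8):
    t=np.radians(tilt); zL=np.cos(t)*np.array([0,0,1])-np.sin(t)*h; xL=-np.cos(t)*h-np.sin(t)*np.array([0,0,1])
    O=pot+h*.068+[0,0,.091]
    for n,q in (('gripstart',(8.5,38)),('gripend',(8.5,78)),('bowl',(31,-50))): 
        p=O+xL*q[0]/1e3+zL*q[1]/1e3; print(tilt,n,proj(c,p).round(),proj(s,p).round())
for b in blobs(m[100:330,150:400],80): print('dark',b[0],b[1]+[150,100],b[2]+[150,100,0,0])
d=(ims.max(2)<55)
for b in blobs(d[150:260,290:420],12): print('sdark',b[0],b[1]+[290,150],b[2]+[290,150,0,0])
E
```

```text
time_s: 21.68
position: [0.5582, -0.2446, 0.3073]
tool_rot: [179.9, -0.1, 45.5]
wrist_force: [0.4, -1.1, 0.5]
grip_width: 0.599
finger_force: 0.0
time_s: 22.55
position: [0.5579, -0.2446, 0.4613]
tool_rot: [-180.0, -0.0, 45.5]
wrist_force: [0.5, 0.1, 1.1]
grip_width: 1.0
finger_force: 0.0
[ 0.55793824 -0.24464522  0.46143961]
0 gripstart [282. 187.] [361. 231.]
0 gripend [282. 200.] [363. 220.]
0 bowl [261. 168.] [348. 254.]
8 gripstart [276. 187.] [359. 232.]
8 gripend [268. 199.] [359. 221.]
8 bowl [268. 167.] [350. 255.]
dark 512 [281.3 137.4] [241 104  55  68]
dark 2873 [174.7 173.5] [153 109  68 127]
dark 728 [272.3 204.5] [253 179  35  54]
dark 1328 [163.5 302.6] [150 270  28  60]
dark 749 [393.  299.5] [385 270  15  60]
sdark 589 [375.1 156.1] [341 150  72  25]
```

```bash
python3 - <<'E'
from h import *
d=np.load('pics/w8.npz',allow_pickle=True); im=d['im']; ims=d['ims']; c=d['c'].item()
sub=im[172:236:2,246:300:2].max(2)
for i,r in enumerate(sub): print(172+2*i,' '.join(f'{v:3d}' for v in r))
E
```

```text
172  66  56  61  65  66  71  76  79  82  82  82  76  73  73  72  65  67  60  60  63  65  64  64  64  64  63  63
174  60  62  56  66  66  66  73  76  81  81  78  75  74  71  69  62  67  55  55  64  73  73  73  73  74  73  74
176  54  69  57  60  66  66  66  68  76  78  75  74  71  66  65  60  62  56  54  63  72  72  73  73  73  73  73
178  54  55  68  58  62  68  65  67  66  68  66  67  65  65  65  58  53  52  55  61  70  69  70  71  71  70  71
180  53  53  57  65  59  58  65  67  67  67  67  66  66  64  57  25   7   8  17  60  67  68  68  68  68  68  68
182  52  53  53  58  72  62  59  57  62  63  64  60  56  58  52   7   7   8   7  61  70  70  70  71  69  69  70
184  53  53  54  54  55  67  73  67  65  60  62  63  66  69  38   6   8   8   7  56  63  64  65  70  75  75  76
186  53  53  54  55  54  54  54  57  63  67  64  59  56  54  13   7   8   7   6  42  39  46  53  85 113 111 113
188  54  53  54  54  53  54  54  54  54  54  53  53  54  45   8   6   8   8   7  40  38  49  52 100 111 111 112
190  76 132 133  96  54  54  54  54  54  54  55  54  53  35   8   8   7   7   7  39  38  51 
[... 1783 characters left out ...]
  85  89  78 134 139 138 139
224  49  49  49  49  48  48  41  42  41  41  41  47  54  52  98 112  49  55  59  54  48  94 127 130 137 141 140
226  48  49  50  48  47  47  42  41  41  42  49  55  52  97 113 111  76  52  58  56  49 135 131 132 136 142 142
228  50  49  48  47  47  43  42  41  43  50  53  81  96 113 111  94  50  51  56  57  51  95 130 126 136 142 145
230  48  48  48  47  47  41  42  45  53  52 134 247 113 106  72  49  53  55  58  56  52 108 134 128 137 138 141
232  48  47  45  47  41  43  50  54  63 149 242 200  86  51  52  55  57  56  54  50  66 134 132 132 135 137 135
234  45  44  42  66  89  53  54  67 193 110 104  53  50  54  55  57  55  53  52 106 136 135 135 137 133 135 135
```

The grip's end face is at about (276.5,198) against (282,200) predicted for an upright ladle, so it hangs about 3° aslant on the rim, as intended. Now I'll fetch the lid.

```bash
python3 - <<'E'
from h import *
plan(T([.5124,.1998,.35],R([180,0,135.5])))
E
```

```text
rows 10 each d [ 0.0488 -0.0085  0.0112] rot [ 0. -0. -9.] | pure: d [ 0.2851 -0.3439  0.1117] rv [ 4.000e-02 -4.000e-02 -8.999e+01]
```

```bash
python3 drive.py '1 .0488 -.0085 .0112 0 0 -9;1 .0488 -.0085 .0112 0 0 -9;1 .0488 -.0085 .0112 0 0 -9;1 .0488 -.0085 .0112 0 0 -9;1 .0488 -.0085 .0112 0 0 -9;1 .0488 -.0085 .0112 0 0 -9;1 .0488 -.0085 .0112 0 0 -9;1 .0488 -.0085 .0112 0 0 -9;1 .0488 -.0085 .0112 0 0 -9;1 .0488 -.0085 .0112 0 0 -9;1 0 0 0 0 0 0;1 0 0 0 0 0 0'
python3 - <<'E'
from h import *
plan(T([.5124,.1998,.2009],R([180,0,135.5])))
c,im=shot('wrist','pics/w9.png'); hsv=cv2.cvtColor(im,cv2.COLOR_RGB2HSV)
u=proj(c,[.5124,.1998,.05]); print('expected knob top',u)
m=(hsv[...,1]<90)&(hsv[...,2]>60)
for b in blobs(m,300):
    if np.hypot(*(b[1]-u))<60: print(b[:3],plane(c,b[1],.05))
E
```

```text
time_s: 24.15
position: [0.5124, 0.1994, 0.3503]
tool_rot: [179.9, 0.1, 135.5]
wrist_force: [-0.0, -0.6, -0.2]
grip_width: 1.0
finger_force: 0.0
rows 3 each d [0.0001 0.     0.0498] rot [ 0.03  0.03 -0.01] | pure: d [5.000e-04 1.000e-04 1.494e-01] rv [ 0.08  0.08 -0.02]
expected knob top [280.2177676  196.59286064]
(np.int32(755), array([280.7, 193.9]), array([267, 178,  30,  33], dtype=int32)) [0.51111414 0.20159335 0.05      ]
```

```bash
python3 drive.py '1 .0005 0 .05 0 0 0;1 0 0 .05 0 0 0;1 0 0 .035 0 0 0;1 0 0 .014 0 0 0;1 0 0 0 0 0 0;0 0 0 0 0 0 0;0 0 0 0 0 0 0;0 0 0 0 0 0 0;0 0 0 0 0 0 0;0 0 0 0 0 0 0;0 0 0 0 0 0 0'; python3 drive.py '0 0 0 -.005 0 0 0; 0 0 0 -.02 0 0 0; 0 0 0 -.05 0 0 0; 0 0 0 -.055 0 0 0;0 0 0 -.05 0 0 0;0 0 0 -.03 0 0 0;0 0 0 0 0 0 0;0 0 0 0 0 0 0'
python3 - <<'E'
from h import *
plan(T([.515,-.203,.41],R([180,0,135.5])))
E
```

```text
time_s: 25.58
position: [0.5123, 0.1999, 0.2024]
tool_rot: [179.9, 0.1, 135.5]
wrist_force: [-4.2, -2.3, 9.6]
grip_width: 0.331
finger_force: 58.4
time_s: 26.58
position: [0.5116, 0.1997, 0.4101]
tool_rot: [180.0, 0.0, 135.5]
wrist_force: [-0.6, 0.1, -3.7]
grip_width: 0.326
finger_force: 59.9
rows 8 each d [-0.0356 -0.0356  0.    ] rot [0. 0. 0.] | pure: d [-0.2846 -0.2849  0.0003] rv [0.01 0.04 0.01]
```

```bash
python3 drive.py '0 -.02 -.02 0 0 0 0;0 -.037 -.037 0 0 0 0;0 -.037 -.037 0 0 0 0;0 -.037 -.037 0 0 0 0;0 -.037 -.037 0 0 0 0;0 -.037 -.037 0 0 0 0;0 -.037 -.037 0 0 0 0;0 -.03 -.03 0 0 0 0;0 -.012 -.012 0 0 0 0;0 0 0 0 0 0 0;0 0 0 0 0 0 0'
python3 - <<'E'
from h import *
plan(T([.517,-.2035,.35],R([180,0,135.5])))
c,im=shot('wrist','pics/w10.png'); s,ims=shot('scene','pics/s10.png'); np.savez('pics/w10.npz',c=c,im=im)
h=np.array([.713,-.701,0]); O=np.array([.516,-.2025,.091])+h*.068
p=O+np.array([0,0,.078])-h*(.0085+.0045); print('grip end predicted',proj(c,p),proj(s,p))
P=pose(); L=P[:3,3]+np.array([-.001,.001,-.1895]); 
print('lid notch corners',[proj(c,L+h*r+np.array([.701,.713,0])*t).round() for r,t in ((.04,.017),(.04,-.017),(.07,.017),(.07,-.017))])
hsv=cv2.cvtColor(im,cv2.COLOR_RGB2HSV); mb=(hsv[...,1]>140)&(abs(hsv[...,0].astype(int)-110)<15)
for b in blobs(mb,800): print('blue',b[:3])
k=max(blobs(mb),key=lambda b:b[0])[3]
for v in range(300,420,10):
    xs=np.where(k[v])[0]; print(v, [] if len(xs)==0 else (xs.min(),xs.max(),[int(x) for x in xs[:-1][np.diff(xs)>3]],[int(x) for x in xs[1:][np.diff(xs)>3]]))
E
```

```text
time_s: 27.95
position: [0.5155, -0.201, 0.4106]
tool_rot: [179.9, 0.0, 135.6]
wrist_force: [-0.7, 0.3, -2.7]
grip_width: 0.329
finger_force: 60.0
rows 2 each d [-0.0014 -0.0004  0.0303] rot [0.04 0.01 0.03] | pure: d [-0.0028 -0.0008  0.0606] rv [0.07 0.02 0.05]
grip end predicted [278.71238651 302.24272293] [361.45892726 220.15396845]
lid notch corners [array([313., 328.]), array([247., 328.]), array([311., 375.]), array([248., 376.])]
blue (np.int32(47400), array([281.4, 207. ]), array([126, 102, 312, 217], dtype=int32))
blue (np.int32(2385), array([282.1, 350. ]), array([233, 315,  97,  66], dtype=int32))
300 (np.int64(138), np.int64(425), [201], [361])
310 (np.int64(163), np.int64(399), [191], [371])
320 []
330 []
340 []
350 []
360 []
370 []
380 []
390 []
400 []
410 []
```

```bash
python3 - <<'E'
from h import *
im=np.load('pics/w10.npz',allow_pickle=True)['im']
for v in range(300,400,6): print(v,' '.join('%02x%02x%02x'%tuple(int(q) for q in im[v,u]) for u in range(226,342,6)))
E
```

```text
300 454643 5a5a57 131212 0c0d0c 4f4f4b 565552 595854 5a5956 565552 585754 575653 585854 565652 535350 535350 474643 0c0c0d 444442 5a5a57 101112
306 101112 5b5b58 131212 0c0d0c 4e4e4b 555551 585754 595956 555652 575753 575754 575754 565652 545351 51514e 3d3c3a 0e0e0e 4a4a48 101111 111112
312 111112 0f1011 131212 0c0d0d 4c4c48 545350 575754 595955 555552 585653 565552 585754 565552 555551 4e4e4b 171817 0f0e0f 101011 111212 101010
318 111112 101011 141313 0c0c0c 313742 4c4c48 585754 595855 545350 575753 565652 565753 565652 4e4e4b 4d4c49 0f1319 101010 0e0f0f 0f1010 111112
324 0f1010 0e0f10 121212 0d0e0e 172740 172740 4c4c48 575754 555552 575653 565552 565652 4a4947 212e42 172740 142032 101010 0e0e0f 111111 111112
330 101012 0f0f10 121212 0e1216 182944 172840 172740 182841 323943 474846 3e4044 162640 16273f 172740 172741 182944 121111 0f0f10 101111 101011
336 0e1010 0f0f10 141312 142134 172a44 172844 8c745b ad906d ae8e6b a68d6e b29774 b49b76 ba9e7a 172843 172843 172844 111111 0d0e0f 0f0f0f 0f0f0f
342 101012 0f1110 131212 192a45 182a44 182843 ac8f6c ae906e ab9374 a68a68 b19572 bb9d7a bc9e
[... 647 characters left out ...]
35c99 3d6eb4 3c6db3 b79874 b69a78 9f7950 a48159 a27e56 a9855d a6835b ae8c65 a98761 3d6eb4 3c6cb2 3c6cb2 365f9d 101111 101111
378 101010 101011 3d6cb3 3d6db3 8c8596 ba9d78 b99975 af8e68 a68159 a88359 a37f56 b08d65 ae906b ad8d6a 4f6391 3d6eb5 3d6db3 31558d 101111 111112
384 101111 111212 111113 101112 121212 101112 101012 0d0d0e b99c75 a48057 b08b61 947a5d 101111 111112 101111 0f1011 111111 101112 111112 101011
390 101112 111112 101112 101112 101111 111112 0f1011 101011 0f0f11 101010 101011 111111 101011 0f0f10 101112 101011 101011 101011 111111 0f1011
396 0f1011 101112 0f1010 0f1010 0f0f10 0f1010 0f1010 101111 0f1010 101212 0f1010 0f1010 0f1111 101211 101111 0f1010 101110 101110 111112 111213
```

Through the notch the wooden floor shows at x 259–301, symmetrical about 280. The ladle's predicted column is 279, so they line up. I'll align and lower the lid round the grip.

```bash
python3 drive.py '0 -.0028 -.0008 0 0 0 0;0 0 0 .02 0 0 0;0 0 0 .02 0 0 0;0 0 0 .01 0 0 0;0 0 0 0 0 0 0;0 0 0 0 0 0 0'
python3 - <<'E'
from h import *
print(pose()[:3,3])
c,im=shot('wrist','pics/w11.png')
for v in range(318,400,6): print(v,' '.join('%02x%02x%02x'%tuple(int(q) for q in im[v,u]) for u in range(232,336,6)))
E
```

```text
time_s: 28.8
position: [0.517, -0.2044, 0.3617]
tool_rot: [179.9, 0.1, 135.5]
wrist_force: [-0.9, 0.4, -2.8]
grip_width: 0.328
finger_force: 60.0
[ 0.51702127 -0.20440771  0.3617215 ]
318 0f0f10 131313 0b0c0c 303742 4b4b48 575653 585854 545350 575653 565652 575753 555451 4e4e4b 4d4c49 10131a 101111 0e0f10 101011
324 0f0f10 131314 0d0d0d 172840 172740 4c4c49 585754 555451 575653 565551 565552 494845 212f41 172841 142133 0f0f0f 0e0e0f 111112
330 0e0f10 141313 0e1116 182943 16273f 172841 162740 323a43 474746 3d4043 162740 182841 172840 172641 182944 111010 0e0f10 111112
336 0f0f10 141313 132033 172943 182944 8f7b61 090a0a 0a0a0a 090909 0a0a0a 090a0a b49977 172843 182943 192944 121111 0e0f0f 0f1010
342 0e100f 121312 182a45 172a43 192944 ad8f6c 0b0b0b 0d0d0d 0c0d0d 0e0e0e 2a2928 bba07c 182944 172843 182944 131312 0e0e0e 101111
348 0f1011 131212 182a44 182a43 182944 ab8e6b 8b7156 5a4c3c 5a4b39 5d4e3d 61503d ba9e79 192a44 325996 3c6cb2 131212 0e0e0f 101111
354 101111 182944 182943 182944 15233b af9572 ab9272 b09678 b39976 b79c78 ba9c77 a98863 4b608e 3c6cb2 3d6db3 3c6cb2 243d65 101111
360 10
[... 203 characters left out ...]
9 a8835b 96744f 3c6cb1 3c6bb1 3c6ab1 3b68ad 111212
372 0f0f11 3c6db5 3d6fb4 3c6eb3 b19774 ab8f6b b69975 b0926d 9f7d56 a8845c ac885f 9d7a54 ac8861 3e6fb4 3c6cb2 3d6cb2 365f9d 111112
378 101011 3d6cb2 3c6bb2 8a8596 b69976 b99c79 a5825b a5825a 9f7b54 a6825a a6825a aa8862 ae8960 4d6290 3c6eb4 3d6eb3 32568e 111112
384 111112 101011 101111 101111 101012 131213 0d0d0d a58057 a68157 a48055 917150 111112 111112 101112 111212 101112 101011 101112
390 111111 101111 101111 101011 0e0f10 101111 101011 101111 101010 101111 101011 101011 101011 0f0f10 101111 111112 111113 101011
396 111112 0f1010 0f0f0f 101110 0f0f10 101111 0f1010 0f1111 0f1110 101111 0f1010 101110 101111 0f1111 101111 0f1010 101111 111112
```

```bash
python3 - <<'E'
from h import *
c=cams.calibration('wrist'); L=np.array([.516,-.2034]); h=np.array([.713,-.701]); t=np.array([.701,.713])
for n,uv,z in (('grip outer',(279,346),.169),('grip L',(265,341),.169),('grip R',(292,341),.169),('notch inner top',(281,333),.182),('notch outer',(281,383),.174),('nL',(260,342),.178),('nR',(302,342),.178),('nLo',(252,376),.176),('nRo',(309,376),.176)):
    p=plane(c,uv,z)[:2]-L; print(n,'radial',round(p@h*1e3,1),'tang',round(p@t*1e3,1))
E
```

```text
grip outer radial 54.4 tang -0.3
grip L radial 51.2 tang -7.8
grip R radial 51.3 tang 6.6
notch inner top radial 36.5 tang 0.7
notch outer radial 74.3 tang 0.7
nL radial 44.8 tang -9.9
nR radial 44.9 tang 11.3
nLo radial 67.8 tang -14.6
nRo radial 67.8 tang 15.5
```

The grip (radius 47–54 mm, ±7 mm sideways) lies inside the notch, about 7 mm clear of its inner edge. I'll lower further.

```bash
python3 drive.py '0 .001 -.001 .008 0 0 0;0 0 0 .012 0 0 0;0 0 0 .012 0 0 0;0 0 0 0 0 0 0'; python3 drive.py '0 0 0 .012 0 0 0;0 0 0 .012 0 0 0;0 0 0 .01 0 0 0;0 0 0 0 0 0 0;0 0 0 0 0 0 0'
```

```text
time_s: 29.35
position: [0.5154, -0.2043, 0.3276]
tool_rot: [180.0, -0.0, 135.5]
wrist_force: [0.5, -0.6, -2.1]
grip_width: 0.332
finger_force: 60.0
time_s: 29.98
position: [0.5157, -0.2044, 0.2955]
tool_rot: [179.9, 0.1, 135.5]
wrist_force: [0.3, -0.1, -1.6]
grip_width: 0.324
finger_force: 60.0
```

```bash
python3 drive.py '0 -.001 .001 .004 0 0 0;0 0 0 .003 0 0 0;0 0 0 .002 0 0 0;0 0 0 0 0 0 0'; python3 drive.py '0 0 0 .002 0 0 0;0 0 0 .001 0 0 0;0 0 0 0 0 0 0'; python3 drive.py '0 0 0 .001 0 0 0;0 0 0 .001 0 0 0;0 0 0 0 0 0 0'
```

```text
time_s: 30.48
position: [0.5171, -0.2043, 0.286]
tool_rot: [179.9, 0.1, 135.5]
wrist_force: [-0.5, 0.2, -3.0]
grip_width: 0.329
finger_force: 60.0
time_s: 30.85
position: [0.5171, -0.2043, 0.2831]
tool_rot: [179.9, 0.1, 135.5]
wrist_force: [0.4, -0.5, -3.7]
grip_width: 0.328
finger_force: 60.0
time_s: 31.22
position: [0.5171, -0.2044, 0.2811]
tool_rot: [179.9, 0.1, 135.5]
wrist_force: [0.3, -0.5, -2.7]
grip_width: 0.328
finger_force: 60.0
```

```bash
python3 drive.py '0 0 0 .001 0 0 0;0 0 0 0 0 0 0'; python3 drive.py '0 0 0 .001 0 0 0;0 0 0 0 0 0 0'; python3 drive.py '0 0 0 .0007 0 0 0;0 0 0 0 0 0 0'
```

```text
time_s: 31.48
position: [0.5171, -0.2043, 0.2805]
tool_rot: [179.9, 0.1, 135.5]
wrist_force: [-0.9, 1.3, 0.8]
grip_width: 0.331
finger_force: 60.3
time_s: 31.72
position: [0.5171, -0.2044, 0.2804]
tool_rot: [179.9, 0.1, 135.5]
wrist_force: [-5.7, 2.0, 11.8]
grip_width: 0.327
finger_force: 61.2
time_s: 31.98
position: [0.5171, -0.2044, 0.2803]
tool_rot: [179.9, 0.1, 135.5]
wrist_force: [-9.3, 4.8, 17.2]
grip_width: 0.33
finger_force: 61.7
```

The lid seats at TCP 0.2805, exactly the predicted home height. I'll ease off, release and withdraw.

```bash
python3 drive.py '0 0 0 -.0015 0 0 0;0 0 0 0 0 0 0;.5 0 0 0 0 0 0;.7 0 0 0 0 0 0;.7 0 0 0 0 0 0;.7 0 0 0 0 0 0;.7 0 0 0 0 0 0;.7 0 0 -.02 0 0 0;.7 0 0 -.04 0 0 0;.7 0 0 -.05 0 0 0;.7 .03 0 -.03 0 0 0;.7 0 0 0 0 0 0'
python3 drive.py '.7 0 0 0 0 0 0;.7 0 0 0 0 0 0'
python3 - <<'E'
from h import *
c,im=shot('wrist','pics/w12.png'); P=pose(); print(P[:3,3]); hsv=cv2.cvtColor(im,cv2.COLOR_RGB2HSV)
u=proj(c,[.516,-.2025,.131]); print('pred knob top',u)
m=(hsv[...,1]<90)&(hsv[...,2]>60)&(np.hypot(*(np.indices(im.shape[:2])[::-1]-u[:,None,None]))<38)
b=max(blobs(m),key=lambda b:b[0]); print('knob',b[:3],plane(c,b[1],.129))
mb=(hsv[...,1]>120)&(abs(hsv[...,0].astype(int)-110)<15)
k=cv2.findContours(max(blobs(mb),key=lambda b:b[0])[3].astype(np.uint8),0,1)[0]
k=max(k,key=len)[:,0]
Q=np.array([plane(c,p,.094)[:2] for p in k])-plane(c,b[1],.129)[:2]
a=np.degrees(np.arctan2(Q[:,1],Q[:,0])); r=np.hypot(*Q.T)*1e3
for s in range(-180,180,20):
    q=r[(a>=s)&(a<s+20)]; print(s,len(q),q.max().round(1) if len(q) else '',q.min().round(1) if len(q) else '')
s,ims=shot('scene'); s0=cv2.imread('pics/scene0.png')[:,:,::-1]
df=(np.abs(ims.astype(int)-s0).max(2)>40)
for b in blobs(df,40): print('changed',b[:3])
E
```

```text
time_s: 33.48
position: [0.4945, -0.1825, 0.4246]
tool_rot: [179.8, 0.4, 135.5]
wrist_force: [-0.6, 0.3, -0.0]
grip_width: 0.697
finger_force: 0.0
time_s: 33.72
position: [0.4956, -0.1836, 0.4191]
tool_rot: [180.0, -0.0, 135.5]
wrist_force: [0.8, -0.1, -0.8]
grip_width: 0.698
finger_force: 0.0
[ 0.49565248 -0.18359152  0.41904126]
pred knob top [281.11384947 236.53231309]
knob (np.int32(1051), array([281.5, 235.7]), array([263, 218,  38,  37], dtype=int32)) [ 0.51629351 -0.20236258  0.129     ]
-180 24 72.2 71.2
-160 27 72.8 71.7
-140 28 77.9 72.3
-120 29 82.1 74.9
-100 27 79.5 74.6
-80 26 75.7 74.8
-60 52 75.6 42.5
-40 55 75.4 42.7
-20 24 75.4 74.2
0 22 75.2 73.7
20 26 74.0 72.9
40 28 73.5 71.9
60 37 84.9 71.7
80 34 87.3 81.6
100 33 81.2 71.7
120 33 76.9 74.9
140 30 76.6 74.4
160 23 74.7 71.3
changed (np.int32(32680), array([190.5, 191.1]), array([  0,  37, 401, 345], dtype=int32))
changed (np.int32(91), array([265.4,  82.7]), array([262,  73,   8,  20], dtype=int32))
changed (np.int32(52), array([250.7,  80.1]), array([245,  75,  13,  10], dtype=int32))
changed (np.int32(136), arra
[... 517 characters left out ...]
.int32(350), array([289.8, 285.1]), array([269, 268,  37,  37], dtype=int32))
changed (np.int32(571), array([336.3, 302.3]), array([313, 288,  51,  31], dtype=int32))
changed (np.int32(1093), array([207.1, 376.7]), array([178, 348,  57,  58], dtype=int32))
changed (np.int32(1690), array([ 25.5, 402.7]), array([  0, 377,  62,  43], dtype=int32))
changed (np.int32(69), array([105.5, 381.8]), array([ 96, 376,  19,  13], dtype=int32))
changed (np.int32(920), array([140.4, 406.4]), array([104, 387,  74,  33], dtype=int32))
changed (np.int32(50), array([191.5, 411.6]), array([185, 407,  14,  10], dtype=int32))
changed (np.int32(198), array([ 79.5, 415.4]), array([ 61, 411,  38,   9], dtype=int32))
```

The lid sits centred at (0.5163, -0.2024) with its notch at -44°, and the grip shows in the scene view at (360,227). One last check of the jar next to the pot, then I'll hand in.

```bash
python3 - <<'E'
from h import *
s,ims=shot('scene'); s0=cv2.imread('pics/scene0.png')[:,:,::-1]
for I in (s0,ims):
    sub=I[240:300,255:300]; print([(b[0],b[1],b[2].tolist()) for b in blobs(sub.max(2)<60,30)])
print(ctrl.state()['wrist_force'],ctrl.state()['qd'].round(2)); print(ctrl.finish_job())
E
```

```text
[(np.int32(53), array([18.8, 26.7]), [12, 23, 14, 7])]
[]
[-0.46411851 -0.35136969 -0.58444977] [ 0.05 -0.17 -0.16  0.05 -0.1   0.01]
the job is handed in; nothing more can be done
None
```

The job is handed in with the ladle hung on the pot's rim and the lid back on, its notch round the handle; lid centring and seating checked out, but my last check on the orange jar was inconclusive (dark-cap mask found nothing in the final view) and no verdict was shown.

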